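# Run the mill's grinding balls from their tray into the gauge rail

## Robot

A 7-joint arm with a two-finger parallel gripper is mounted at the origin on the work surface; the furniture and walls round the work are solid. World frame = base frame: x ahead of the robot, y to its left, z up, the work surface at z = 0. Lengths are in m, angles in rad, forces in N, time in s.
With the tool pointing down it reaches from about 0.425 to 0.825 m from the base axis. Payload 3.6 kg.
Tool frame: the origin (TCP) lies at the very end of the fingers, on their centre line; the grasp point (between the pads) lies manip.tcp_to_grasp behind it (manip.tcp_to_grasp is the distance from the TCP to the grasp point, in m); z points along the fingers, y is the line along which they close (so a half turn about z gives the same grasp; the last joint's range is limited). The gripper opens to 93 mm and grips with 3 to 60 N. Pads are 15 mm wide; open, the fingers measure 128 mm over their backs; the gripper's body (75 mm by 188 mm) begins 65 mm behind the grasp point.
Start: joints at [1.24, 0.615, -0.013, 1.423, 0.008, 1.103, -0.04], TCP at [0.195, -0.62, 0.219] pointing down, gripper open.
Joint ranges: [-3.12, 3.12], [-0.3, 2.06], [-1.34, 1.32], [0.26, 2.42], [-1.36, 4.5], [0.01, 1.98], [-2.84, 2.84]. Speed limits (rad/s): [2.79, 2.79, 3.14, 3.14, 3.14, 3.14, 3.14].

## Interface

Orientations are given as [roll, pitch, yaw] about the fixed x, y, z axes, in that order (R = Rz(yaw) Ry(pitch) Rx(roll)).
In Python, from station import manip gives the robot as it stands. The module is installed in compiled form; this text tells all that it offers. Calls block until the motion is done:
- manip.move_to(position, orientation): joint-space move of the TCP to a pose.
- manip.move_straight(position, frame=None, velocity=0.15): straight line of the TCP; frame=None keeps the orientation; velocity is the mean speed in m/s.
- manip.movej(angles): joint-space move.
- manip.open_gripper() and manip.close_gripper(force=None): open the fingers fully, or close them until they stop; force is the grip in N (None keeps the last).
- manip.sleep(seconds).
- manip.solve_ik(position, orientation): joint angles nearest the present ones, or None.
- manip.get_state(): the state.
- manip.get_image(name): name is "side" or "top" or "wrist"; returns a dict with "pixels" (420x560x3 uint8, blue, green, red), "K" (3x3 intrinsics, pixels), "dist" ([k1, k2, p1, p2, k3] as OpenCV has them; the pictures are not rectified), "camera_from_world" (4x4, takes a point from world to camera coordinates); the wrist camera has in their place "mount" (4x4, takes a point from camera to tool coordinates, whose origin is the TCP and whose axes are the flange's). Camera axes: x right, y down, z forward; pixel columns grow to the right and rows downward; lengths in m; the calibration is good to about 2 mm. A picture is of the moment at which its call begins: read the wrist's pose just before it. There is no depth.
A pose or a line that the arm cannot do raises manip.IKError and nothing moves.
- manip.close_job(): hands the job in; it is judged then, once.
Trained networks look in a picture, given as the dict that the camera call returned (one of the last four; its "shot" number tells which), for a name from the list of things; names that differ only in an ending like _2 or _b are one class to them, and where a whole thing is asked for, a point or a joint stands for the part that bears it (a point fixed in the world has none). Each returns a list of dicts, best first, with "confidence" (0 to 1); they miss things now and then, are a little off and sometimes report something else, mostly with a low value. They report only what shows in the picture. A call takes as long as a camera call.
- manip.spot_in(picture, target): "centre" ([x, y, z] in m, in world coordinates, good to about 4 mm: the middle of the surface that is visible of it).
The state is a dict: "t": time; "q": joint angles; "joint_velocities": joint speeds; "joint_efforts": joint torques, N m; "eef_pos": TCP position; "orientation": TCP orientation; "wrist_force": force on the tool from outside, world axes, zero at the start; "ft_torque": the same for the moment, N m; "finger_gap": finger opening in m; "gripper_force": force on a finger pad.
Only numpy, scipy, OpenCV 4.12 (cv2) and the standard library are available. Lean on these libraries where they do the work, as an engineer would, in place of code of your own. Each camera call takes 0.05 s, during which the arm holds its last target. There are 200 camera calls.

## Task

Gauge the glaze mill's six grinding balls: take their tray by the handle, lay its spout on the rail's round landing bar opposite the guide plate, push it in until the stop strip under the spout meets the bar and, keeping it resting there without leaning hard, tip it so that all the balls run over into the groove in single file. Set the empty tray back flat on the bench clear of the rail, then slide the measuring jaw down until it bears on the last ball and the row is closed up against the stop. Spill no ball and leave the tape, glass and whetstone where they are.

Things in the scene. Friction and masses are not known exactly. Their poses are not given: they have to be found in the camera images.
- rail: Gauge rail fixed to the bench: wooden board 82 x 290 x 18 mm with a sheet-steel V-groove for one row of balls, falling 12 deg towards its own +y. Origin on the bench under the groove's axis; -x = landing side (towards the robot), +x = guide side. Centre of a ball lying in the groove: x 0, z 0.039 + 0.213 (0.120 - y); it slips down to the stop by itself. High end at y -0.160, z 0.10.
- rail_bar (a point): Middle of the round dark steel landing bar, the level top edge of the plate on the rail's landing side: 8 mm diameter, 96 mm long along y, rigid; friction about 0.6. At (-0.022, -0.048, 0.083) in the rail's frame, axes as the rail's, opposite the guide plate: the middle of the spout belongs here, within 8 mm along the bar, clear of the parked jaw and the full row.
- rail_guide (a point): Middle of the guide plate's top edge, at (0.0205, -0.042, 0.123) in the rail's frame: upright plate 4 mm thick, 104 mm long along y, inner face at x 0.0185, that stops the balls coming off the spout and turns them down the groove.
- rail_stop (a point): Point on the face of the steel stop at the groove's low end, on the line of ball centres, at (0, 0.120, 0.039) in the rail's frame.
- tray: Grey sheet-metal tray, 0.22 to 0.44 kg, 160 x 122 mm, walls 26 mm high, holding the balls. Origin under the middle of its floor; spout to its own +x, 58 mm wide inside. Flat floor x -0.075 to 0.045, then the spout floor rises at 18 deg for 40 mm to the open lip at x 0.083, z 0.015. Tipped lip-down, balls slide from 5 deg and all run out at 22 (36 is brisk; from 12 if tipped fast).
- tray_handle (a point): Middle of the wooden handle bar that crosses the tray, at (-0.005, 0, 0.063) in the tray's frame, axes as the tray's: 10 mm thick along x, 24 mm high (z 0.051 to 0.075), 115 mm long along y. Grasp here, fingers closing along x; balls (top at z 0.025) may roll beneath.
- tray_seat (a point): Where the landing bar's axis lies once the tray is laid on it, at (0.0766, 0, 0.0059) in the tray's frame at any tilt: the spout's underside rests on the bar 9 mm from the lip's tip, and a stop strip 6 mm deep across that underside, on the tray's side of the bar, bears against the bar. Tip the tray about this line.
- jaw (a joint): Travel of the measuring jaw along the groove, m: 0 = high end, growing towards the stop; parked at 0 to 0.03. Its face is (0.245 - travel) from the stop, along the groove. Six balls touching one another and the stop end 0.132 from it: the jaw then stands at 0.113. It slides with about 1.5 N of friction and stays where it is left.
- jaw_knob (a point): Middle of the jaw's black round grip, 17 mm diameter, 24 mm high, vertical, on a post: 78 mm above the line of ball centres, 15 mm uphill of the jaw's face. It moves along the rail's +y, falling 12 deg, as the jaw travels.
- jaw_face (a point): Middle of the jaw's flat face, on the line of ball centres. Its y axis points down the groove to the stop, x as the rail's, z square to the groove: a ball in the groove below the jaw has x 0, z 0 and y 0.011 or more here.
- tape: Bystander: roll of parcel tape, 86 mm across, 24 mm high, lying flat; origin under its middle.
- glass: Bystander: small waisted tea glass, 61 mm across, 85 mm high; origin under its middle.
- stone: Bystander: whetstone 45 x 140 x 22 mm, length along its own y; origin under its middle.
- ball1_center (a point): centre of one of six like white ceramic grinding balls, 22 mm in diameter, 21 g, hard and slippery (friction about 0.07); in the tray at the start.
- ball2_center (a point): centre of one of six like white ceramic grinding balls, 22 mm in diameter, 21 g, hard and slippery (friction about 0.07); in the tray at the start.
- ball3_center (a point): centre of one of six like white ceramic grinding balls, 22 mm in diameter, 21 g, hard and slippery (friction about 0.07); in the tray at the start.
- ball4_center (a point): centre of one of six like white ceramic grinding balls, 22 mm in diameter, 21 g, hard and slippery (friction about 0.07); in the tray at the start.
- ball5_center (a point): centre of one of six like white ceramic grinding balls, 22 mm in diameter, 21 g, hard and slippery (friction about 0.07); in the tray at the start.
- ball6_center (a point): centre of one of six like white ceramic grinding balls, 22 mm in diameter, 21 g, hard and slippery (friction about 0.07); in the tray at the start.

How it is judged:
By the outcome, as a careful person would: the job done as asked, in the order asked, and still so for the second after the job is handed in, with the robot touching nothing.
It also fails if it takes over 61 s, if anything falls off the work surface, if the arm or the gripper's body presses on something with over 40 N, if the wrist force passes 120 N, or if a joint passes its speed limit or range.

## Working session

There is one attempt and no reset: what is moved stays moved. The work goes in short steps, each a Python script; the robot and the scene stay as the last script left them, time stands still between calls to the robot, and variables do not carry over. Pictures are saved under pics/ and viewed, at most 10 in all, crops included, and the job is handed in when it is done.

```bash
mkdir -p pics; ls; cat > a.py <<'E'
from station import manip
import cv2, numpy as np
print(manip.get_state(), manip.tcp_to_grasp)
for n in ("top","side"):
    p=manip.get_image(n); cv2.imwrite(f"pics/{n}0.png",p["pixels"])
    np.savez(f"{n}.npz",**{k:p[k] for k in ("pixels","K","dist","camera_from_world")})
    print(n,np.round(p["camera_from_world"],3).tolist())
    for t in ("tray","tray_handle","rail","jaw","jaw_knob","tape","glass","stone","ball1_center"):
        print(t,[(np.round(d["centre"],4).tolist(),round(d["confidence"],2)) for d in manip.spot_in(p,t)[:7]])
E
python3 a.py
```

```text
pics
{'t': 0.0, 'q': array([ 1.23948239,  0.61592058, -0.01261577,  1.42486712,  0.00811261,
        1.10340499, -0.04040299]), 'joint_velocities': array([ 0.00171911,  0.00152579, -0.00047303,  0.00190818,  0.00122473,
        0.0006796 ,  0.00060882]), 'joint_efforts': array([-6.80450757e-04, -4.58938408e+01,  2.08931831e-01, -1.65746284e+01,
       -6.11149566e-02,  2.05077510e-02,  2.48077049e-04]), 'eef_pos': array([ 0.19484521, -0.61928836,  0.21749083]), 'orientation': array([-3.13904349e+00,  4.80239453e-05,  3.04882502e-01]), 'wrist_force': array([ 0.36672402, -0.02642615,  0.20313224]), 'ft_torque': array([-0.03271982,  0.03437126, -0.02778681]), 'gripper_force': 0.0, 'finger_gap': 0.09282908849735652} 0.0188
top [[0.012, -1.0, -0.004, 0.136], [-0.992, -0.012, -0.124, 0.577], [0.124, 0.006, -0.992, 0.995], [0.0, 0.0, 0.0, 1.0]]
tray [([0.4458, -0.0386, 0.0045], 0.94), ([0.6375, -0.0802, 0.1014], 0.75)]
tray_handle [([0.4446, -0.0338, 0.0037], 0.8), ([0.4263, -0.0306, 0.0216], 0.28)]
rail [([0.6454, 0.0136, 0.0497], 0.65)]
jaw [([0.6374, -0.0865, 0.0994], 0.54)]
jaw_knob [([
[... 347 characters left out ...]
, -0.064, 0.0224], 0.37)]
side [[-0.832, -0.554, -0.006, 0.56], [-0.33, 0.504, -0.799, 0.209], [0.446, -0.663, -0.602, 1.048], [0.0, 0.0, 0.0, 1.0]]
tray [([0.4401, -0.0307, 0.0172], 0.69), ([0.629, -0.04, 0.0698], 0.16)]
tray_handle [([0.4403, -0.0318, 0.0173], 0.73), ([0.7669, -0.0837, 0.0636], 0.42)]
rail [([0.6295, -0.0427, 0.0725], 0.73)]
jaw [([0.6386, -0.0741, 0.1029], 0.6), ([0.6316, -0.0391, 0.0753], 0.5), ([0.4405, -0.0312, 0.0182], 0.17)]
jaw_knob [([0.6352, -0.0821, 0.1055], 0.63)]
tape [([0.4612, 0.4125, 0.021], 0.71)]
glass [([0.766, -0.0799, 0.0633], 0.62), ([0.6388, -0.0817, 0.1044], 0.2)]
stone [([0.4502, 0.3022, 0.0205], 0.67)]
ball1_center [([0.4523, 0.3059, 0.0196], 0.2)]
```

```bash
python3 -c "
import cv2
a=cv2.imread('pics/top0.png');cv2.imwrite('pics/top0b.png',cv2.resize(a[130:400,130:490],None,fx=2.2,fy=2.2,interpolation=3))
a=cv2.imread('pics/side0.png');cv2.imwrite('pics/side0b.png',cv2.resize(a,None,fx=1.4,fy=1.4,interpolation=3))"
```

```text
(no output)
```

View pics/top0b.png

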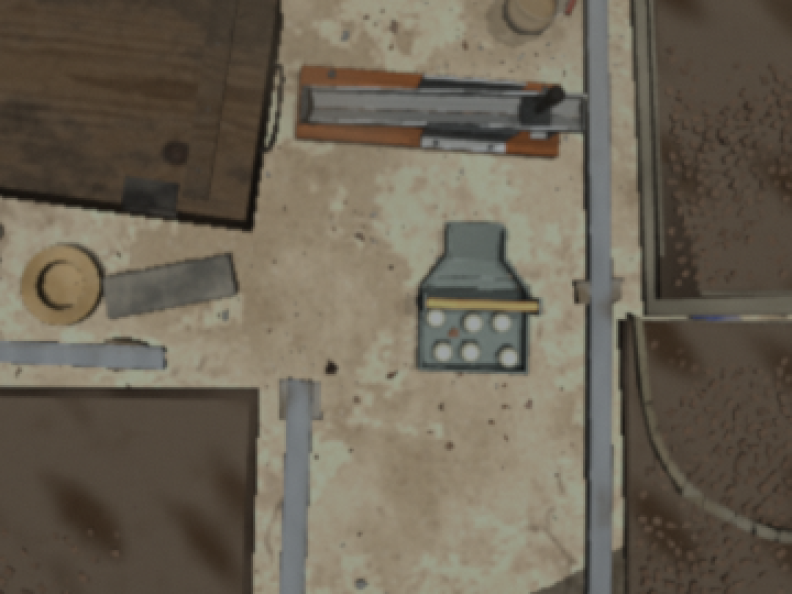

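View pics/side0b.png

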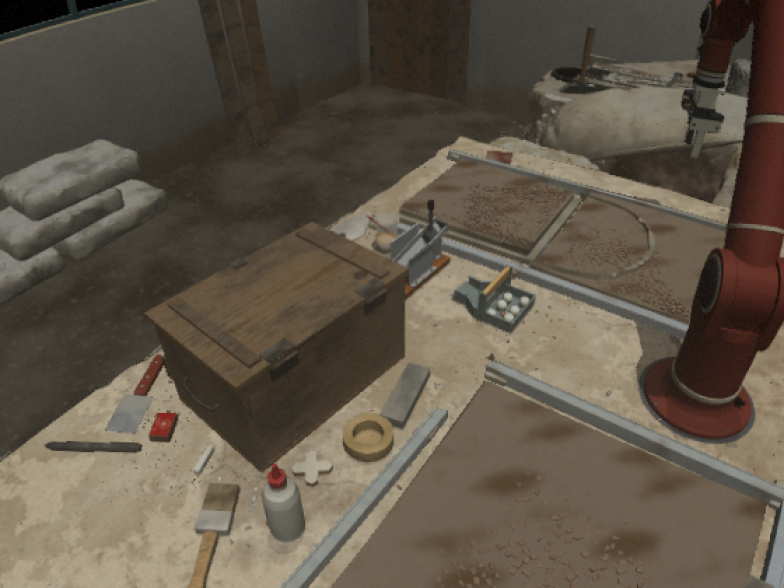

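The top picture shows the rail upper-centre with the groove along world y: low stop end at crop (303,105), bar near (470,135) and knob at (548,97). The tray sits at (475,300) with its spout towards the rail, and the handle runs from (425,304) to (540,306). The side picture shows the chest hiding the rail's low end. Next I'll take a wrist close-up.

```bash
cat > b.py <<'E'
from station import manip
import cv2, numpy as np
pi=np.pi
for yaw in (pi/2,-pi/2):
    for pos in ((.45,-.04,.05),(.54,-.03,.12)):
        for tilt in (0,.4,.6):
            from scipy.spatial.transform import Rotation as R
            o=(R.from_euler('y',tilt)*R.from_euler('xyz',[pi,0,yaw])).as_euler('xyz')
            q=manip.solve_ik(pos,o); print(yaw,pos,tilt,None if q is None else np.round(q,2))
for yaw in (pi/2,-pi/2):
    try: manip.move_to([.52,-.04,.36],[pi,0,yaw]); break
    except manip.IKError as e: print(e)
manip.sleep(.3)
s=manip.get_state(); p=manip.get_image("wrist"); cv2.imwrite("pics/w0.png",p["pixels"])
np.savez("w0.npz",pos=s["eef_pos"],ori=s["orientation"],**{k:p[k] for k in ("pixels","K","dist","mount")})
print(s["t"],s["eef_pos"],s["orientation"],p["mount"],p["K"])
E
python3 b.py; python3 -c "
import cv2
cv2.imwrite('pics/w0b.png',cv2.resize(cv2.imread('pics/w0.png'),None,fx=1.42,fy=1.42))"
```

```text
1.5707963267948966 (0.45, -0.04, 0.05) 0 [ 0.22  0.61 -0.27  2.15  0.37  0.43 -0.33]
1.5707963267948966 (0.45, -0.04, 0.05) 0.4 [ 0.28  0.78 -0.4   1.82  0.3   1.02 -0.28]
1.5707963267948966 (0.45, -0.04, 0.05) 0.6 [ 0.26  0.89 -0.4   1.66  0.27  1.27 -0.26]
1.5707963267948966 (0.54, -0.03, 0.12) 0 [ 0.28  0.6  -0.41  1.85  0.33  0.76 -0.3 ]
1.5707963267948966 (0.54, -0.03, 0.12) 0.4 [ 0.25  0.8  -0.44  1.5   0.27  1.31 -0.25]
1.5707963267948966 (0.54, -0.03, 0.12) 0.6 [ 0.2   0.91 -0.39  1.33  0.22  1.56 -0.21]
-1.5707963267948966 (0.45, -0.04, 0.05) 0 [-0.2   0.62  0.36  2.16 -0.5   0.44 -2.59]
-1.5707963267948966 (0.45, -0.04, 0.05) 0.4 [-0.27  0.81  0.5   1.83 -0.35  1.01 -2.73]
-1.5707963267948966 (0.45, -0.04, 0.05) 0.6 [-0.28  0.93  0.55  1.68 -0.33  1.26 -2.73]
-1.5707963267948966 (0.54, -0.03, 0.12) 0 [-0.24  0.6   0.39  1.87 -0.32  0.74 -2.81]
-1.5707963267948966 (0.54, -0.03, 0.12) 0.4 [-0.27  0.82  0.53  1.52 -0.32  1.31 -2.81]
-1.5707963267948966 (0.54, -0.03, 0.12) 0.6 [-0.26  0.94  0.55  1.35 -0.31  1.56 -2.81]
3.7167 [ 0.52001574 -0.04030124  0.35987483] [-3.14140376e+00 -2.55666083e-05  1.57020046e+00] [[ 6.05899553e-05 -9.54481747e-01 -2.98269326e-01  8.39478657e-02]
 [ 9.99999926e-01  1.70914146e-04 -3.43798281e-04 -6.48359552e-04]
 [ 3.79127631e-04 -2.98269283e-01  9.54481687e-01 -1.65654192e-01]
 [ 0.00000000e+00  0.00000000e+00  0.00000000e+00  1.00000000e+00]] [[296.16421646   0.         278.40591601]
 [  0.         296.16421646 209.78300775]
 [  0.           0.           1.        ]]
```

View pics/w0b.png

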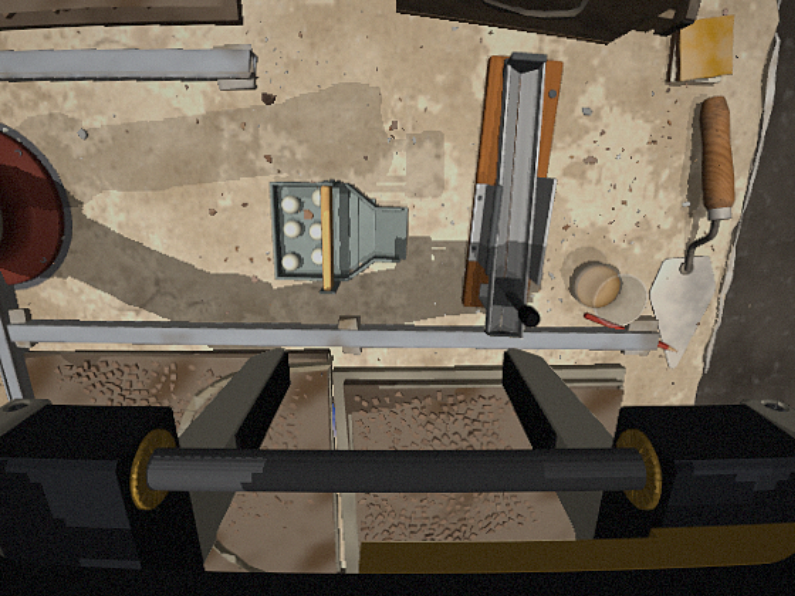

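The wrist view shows the tray with spout at (408,233) and handle at (327,183)-(327,291). The rail's stop is at (525,58), the guide's top edge runs (556,180)-(541,290), and the knob is at (527,314). I'll zoom in to pick exact points.

```bash
python3 -c "
import cv2
a=cv2.imread('pics/w0.png')[30:245,180:400];cv2.imwrite('pics/w0c.png',cv2.convertScaleAbs(cv2.resize(a,None,fx=2.75,fy=2.75,interpolation=2),alpha=1.3))"
```

```text
(no output)
```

View pics/w0c.png

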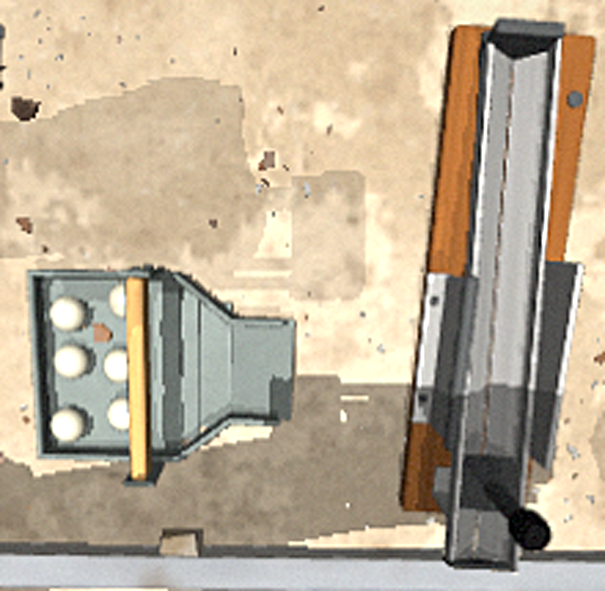

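```bash
cat > fit.py <<'E'
import numpy as np, cv2
from scipy.optimize import least_squares
from scipy.spatial.transform import Rotation as R
w=np.load("w0.npz")
T=np.eye(4);T[:3,:3]=R.from_euler('xyz',w["ori"]).as_matrix();T[:3,3]=w["pos"]
C=np.linalg.inv(T@w["mount"])
def proj(P):
    return cv2.projectPoints(np.array(P,float),cv2.Rodrigues(C[:3,:3])[0],C[:3,3],w["K"],w["dist"])[0][:,0]
px=lambda c:(np.array(c,float)+.5)/2.75-.5+[180,30]
def place(p,L):
    c,s=np.cos(p[2]),np.sin(p[2]);L=np.array(L,float)
    return np.c_[p[0]+c*L[:,0]-s*L[:,1],p[1]+s*L[:,0]+c*L[:,1],L[:,2]]
def fit(L,px_,x0,extra=None):
    f=lambda p:(proj(place(p,L(p)))-px_).ravel()
    r=least_squares(f,x0,loss='soft_l1');print(np.round(r.x,4),"res px",np.round(f(r.x).reshape(-1,2),1).tolist());return r.x
# rail; p[3]=board low end y, p[4]=jaw travel
L=lambda p:[(.0205,.010,.123),(.0205,-.094,.123),(-.022,0,.085),(-.041,p[3],.018),(.041,p[3],.018),(-.041,p[3]-.29,.018)]
r=fit(L,px([(581,263),(548,478),(474,277),(453,26),(596,37),(402,508)]),[.64,0,0,.13])
Lt=lambda p:[(-.005,.0575,.075),(-.005,-.0575,.075),(.083,.030,.026),(.083,-.030,.026),(-.077,.061,.026),(-.077,-.061,.026)]
t=fit(Lt,px([(136,278),(139,479),(296,319),(291,419),(30,270),(40,458)]),[.44,-.03,0])
a=np.deg2rad(12)
for s in (0,.01,.02,.03):
    d=.245-s; y=.12-(d+.015)*np.cos(a); 
    for nm,k in (("sq",(0,y+.078*np.sin(a),.039+(d+.015)*np.sin(a)+.078*np.cos(a))),("vert",(0,y,.039+(d+.015)*np.sin(a)+.078))):
        print(s,nm,np.round((proj(place(r,[k]))[0]+.5-[180,30])*2.75,0),np.round(place(r,[k])[0],4))
E
python3 fit.py
```

```text
[ 0.6493  0.0242 -0.084   0.1358] res px [[2.1, 1.6], [-0.0, -1.1], [1.2, 0.1], [-0.7, -1.6], [-0.6, 0.0], [-5.2, 1.2]]
[ 0.45   -0.0307 -0.024 ] res px [[-0.1, -1.2], [0.6, 0.5], [-0.2, 1.0], [0.5, 0.1], [-0.8, -2.6], [-0.1, 1.3]]
0 sq [528. 548.] [ 0.6394 -0.0935  0.1694]
0 vert [523. 581.] [ 0.6381 -0.1097  0.1711]
0.01 sq [530. 527.] [ 0.6402 -0.0838  0.1673]
0.01 vert [525. 561.] [ 0.6389 -0.0999  0.169 ]
0.02 sq [533. 506.] [ 0.6411 -0.074   0.1652]
0.02 vert [528. 540.] [ 0.6397 -0.0902  0.1669]
0.03 sq [535. 485.] [ 0.6419 -0.0643  0.1631]
0.03 vert [530. 519.] [ 0.6405 -0.0804  0.1648]
```

```bash
cat > c.py <<'E'
from station import manip
import cv2, numpy as np
manip.move_to([.60,-.09,.225],[np.pi,0,np.pi/2])
manip.sleep(.3)
s=manip.get_state(); p=manip.get_image("wrist"); cv2.imwrite("pics/w1.png",p["pixels"])
np.savez("w1.npz",pos=s["eef_pos"],ori=s["orientation"],**{k:p[k] for k in ("pixels","K","dist","mount")})
print(s["t"],s["eef_pos"],[(t,[np.round(d["centre"],4).tolist() for d in manip.spot_in(p,t)[:1]]) for t in ("jaw_knob","rail","glass")])
a=p["pixels"][10:250,230:450]
cv2.imwrite('pics/w1c.png',cv2.convertScaleAbs(cv2.resize(a,None,fx=2.5,fy=2.5,interpolation=2),alpha=1.4))
E
python3 c.py
```

```text
4.7667 [ 0.60029804 -0.08950402  0.22673063] [('jaw_knob', [[0.6351, -0.0802, 0.1014]]), ('rail', [[0.6473, 0.002, 0.06]]), ('glass', [[0.7778, -0.0977, 0.0574]])]
```

View pics/w1c.png

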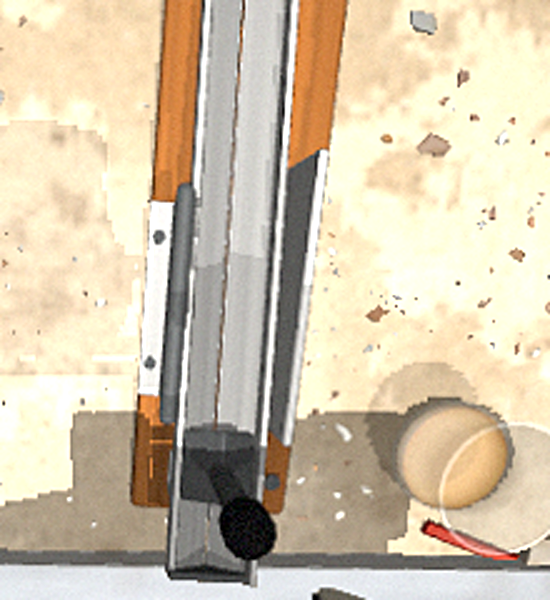

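```bash
sed -e 's/w0.npz/w1.npz/' -e 's/2.75/2.5/g' -e 's/\[180,30\]/[230,10]/g' fit.py | sed '/^# rail/,/^t=fit/d' | sed '/^a=/,$d' > fit2.py; cat >> fit2.py <<'E'
px_=px([(325,151),(290,443),(186,185),(167,421),(133,503),(285,512)])
L=lambda p:[(.0205,.010,.123),(.0205,-.094,.123),(-.0225,0,.086),(-.0225,-.096,.086),(-.041,p[3]-.29,.018),(.041,p[3]-.29,.018)]
r=fit(L,px_,[.64,0,0,.13]); np.save("rail.npy",r[:3])
print("bar",place(r,[(-.022,-.048,.083)]))
a=np.deg2rad(12)
# knob top: travel from pixel, both conventions
for nm in (0,1):
    def k(s,h):
        d=.245-s+.015; y=.12-d*np.cos(a); z=.039+d*np.sin(a)
        return (0,y+.078*np.sin(a)*nm,z+(.078*np.cos(a) if nm else .078)+h)
    f=lambda s:(proj(place(r,[k(s[0],.012)]))-px([(248,527)])).ravel()
    q=least_squares(f,[.01]);print(nm,q.x,q.fun,"knob mid",place(r,[k(q.x[0],0)]),"at .113",place(r,[k(.113,0)]))
E
python3 fit2.py
```

```text
[ 0.6469  0.0255 -0.0351  0.1378] res px [[-0.1, -2.2], [1.5, 1.8], [-0.1, -0.5], [2.0, 2.9], [-4.1, 0.6], [-3.4, -0.9]]
bar [[ 0.62326855 -0.02165377  0.083     ]]
0 [0.02761173] [5.8673431  0.31282378] knob mid [[ 0.6431728  -0.08169959  0.16531624]] at .113 [[0.64610501 0.00177126 0.14756302]]
1 [0.01160023] [6.32426372 0.33813203] knob mid [[ 0.6431923  -0.08114442  0.16694073]] at .113 [[0.64667434 0.01797838 0.14585853]]
```

```bash
cat > joint.py <<'E'
import numpy as np, cv2
from scipy.optimize import least_squares
from scipy.spatial.transform import Rotation as R
W=[np.load("w0.npz"),np.load("w1.npz")]; tp=np.load("top.npz")
def view(w,c):
    if "mount" not in w: return w["camera_from_world"]
    T=np.eye(4);T[:3,:3]=R.from_euler('xyz',w["ori"]).as_matrix();T[:3,3]=w["pos"]
    D=np.eye(4);D[:3,:3]=R.from_rotvec(c[3:]).as_matrix();D[:3,3]=c[:3]
    return np.linalg.inv(T@w["mount"]@D)
def proj(w,c,P):
    C=view(w,c);return cv2.projectPoints(np.array(P,float),cv2.Rodrigues(C[:3,:3])[0],C[:3,3],w["K"],w["dist"])[0][:,0]
def px(c,f,o): return (np.array(c,float)+.5)/f-.5+o
def place(p,L):
    c,s=np.cos(p[2]),np.sin(p[2]);L=np.array(L,float)
    return np.c_[p[0]+c*L[:,0]-s*L[:,1],p[1]+s*L[:,0]+c*L[:,1],L[:,2]]
G=[(.0205,.010,.123),(.0205,-.094,.123)];B=[(-.0225,0,.086),(-.0225,-.096,.086)]
def bl(p):return [(-.041,p[3],.018),(.041,p[3],.018)]
def bh(p):return [(-.041,p[3]-.29,.018),(.041,p[3]-.29,.018)]
Lt=[(-.005,.0575,.075),(-.005,-.0575,.075),(.083,.030,.026),(.083,-.030,.026),(-.077,.061,.026),(-.077,-.061,.026)]
kn=lambda p:[(p[4],p[5],p[6])]
a0=px([(581,263),(548,478),(474,277),(453,26),(596,37),(402,508)],2.75,[180,30])
t0=px([(136,278),(139,479),(296,319),(291,419),(30,270),(40,458)],2.75,[180,30])
k0=px([(533,528)],2.75,[180,30]); k1=px([(248,527)],2.5,[230,10])
a1=px([(325,151),(290,443),(186,185),(167,421),(133,503),(285,512)],2.5,[230,10])
at=px([(303,66),(297,138),(557,157)],2.2,[130,130])
tt=px([(426,304),(540,306),(446,224),(503,224),(418,371),(526,373)],2.2,[130,130])
def res(x):
    p,t,c=x[:7],x[7:10],x[10:16]
    k=np.array([[p[4],p[5],p[6]]])
    return [proj(W[0],c,place(p,G+B[:1]+bl(p)+bh(p)[:1]))-a0, proj(W[0],c,place(t,Lt))-t0, proj(W[0],c,place(p,kn(p)))-k0,
     proj(W[1],c,place(p,G+B+bh(p)))-a1, proj(W[1],c,place(p,kn(p)))-k1,
     proj(tp,c,place(p,[bl(p)[1],bl(p)[0],bh(p)[0]]))-at, proj(tp,c,place(t,Lt))-tt]
def cost(x):
    r=np.concatenate(res(x)).ravel()
    return np.r_[r, x[10:13]/.0015, x[13:16]/.005]
s=least_squares(cost,np.r_[.645,.025,-.05,.135, 0,-.11,.18, .45,-.03,-.02,np.zeros(6)],loss='soft_l1',x_scale=np.r_[[.01]*10,[.002]*6])
x=s.x;np.save("joint.npy",x)
print(np.round(x,4).tolist())
for r in res(x): print(np.round(r,1).tolist())
print("bar",place(x,[(-.022,-.048,.083)]),"knobtop",place(x,kn(x)))
E
python3 joint.py
```

```text
[0.6516, 0.0255, -0.0645, 0.1352, -0.0023, -0.1096, 0.176, 0.4495, -0.0316, -0.0185, 0.0036, 0.0017, -0.0063, 0.0002, -0.0056, -0.0008]
[[1.3, 0.3], [0.9, -3.2], [0.9, -0.6], [-2.3, -0.6], [-2.5, -0.3], [-3.1, 0.4]]
[[-0.5, -0.5], [0.6, 0.0], [-1.0, 1.1], [-0.1, -0.3], [-0.3, -1.6], [0.7, 1.1]]
[[-0.0, 0.4]]
[[1.3, 0.1], [-0.1, 1.0], [2.3, -0.2], [1.8, 1.2], [-5.0, 0.2], [-5.5, 0.4]]
[[0.0, -0.2]]
[[-1.5, 0.7], [-1.5, 1.3], [0.8, 1.8]]
[[-0.2, -0.4], [-0.5, 0.1], [0.7, -1.3], [0.2, -0.6], [-1.0, 0.2], [2.3, 0.7]]
bar [[ 0.62656454 -0.02094384  0.083     ]] knobtop [[ 0.64225589 -0.08372488  0.17595808]]
```

```bash
sed -i -e 's/(-\.041,p\[3\]/(p[7]-.041,p[3]/g' -e 's/(\.041,p\[3\]/(p[7]+.041,p[3]/g' -e 's/p,t,c=x\[:7\],x\[7:10\],x\[10:16\]/p,t,c=np.r_[x[:7],x[16]],x[7:10],x[10:16]/' -e 's/np.zeros(6)\]/np.zeros(7)]/' -e 's/\[\.002\]\*6\]/[.002]*6,.01]/' joint.py; python3 joint.py
```

```text
[0.6477, 0.0254, -0.0557, 0.1357, -0.003, -0.1076, 0.18, 0.4491, -0.0316, -0.0178, -0.0002, 0.0014, -0.0043, 0.0, -0.0, -0.0011, 0.0075]
[[-0.2, 0.2], [-0.0, -2.9], [-0.6, -0.4], [0.3, -0.6], [0.1, -0.6], [0.2, 0.9]]
[[-0.2, -0.8], [0.8, 0.2], [-0.7, 1.0], [0.2, -0.2], [-0.5, -1.9], [0.5, 1.3]]
[[-0.0, 0.4]]
[[-0.1, -0.5], [-0.6, 1.2], [0.6, -0.3], [0.8, 1.7], [-0.2, 0.8], [-0.4, 0.5]]
[[0.0, -0.2]]
[[-1.6, -0.3], [-1.3, 0.3], [1.0, -0.2]]
[[-0.1, -0.2], [-0.5, 0.3], [0.7, -1.2], [0.2, -0.4], [-1.0, 0.4], [2.3, 0.9]]
bar [[ 0.62306967 -0.02131714  0.083     ]] knobtop [[ 0.63876932 -0.08186408  0.18002038]]
```

Jointly fitted poses agree across all three cameras to about 1 px (≈1.5 mm). Now the grasp and lift.

```bash
cat > h.py <<'E'
from station import manip
import numpy as np, cv2
from scipy.spatial.transform import Rotation as R
j=np.load("joint.npy"); RAIL=j[:3]; TRAY=j[7:10]
Q=R.from_euler('xyz',[np.pi,0,np.pi/2])
SEAT=np.array([.0766,0,.0059])
def rp(x,y,z):
    return np.r_[R.from_euler('z',RAIL[2]).apply([x,y,z])+[RAIL[0],RAIL[1],0]]
def F(n=6):
    f=[]
    for _ in range(n): f.append(manip.get_state()["wrist_force"]); manip.sleep(.02)
    return np.mean(f,0)
def tool(seat,tilt,yaw,off):
    """TCP pose that puts the tray's seat line at world point `seat`; off = TCP in tray frame"""
    Rt=R.from_euler('z',yaw)*R.from_euler('y',tilt)
    return np.asarray(seat)+Rt.apply(np.asarray(off)-SEAT),(Rt*Q).as_euler('xyz')
def st(): 
    s=manip.get_state(); return round(s["t"],2),np.round(s["eef_pos"],4),np.round(s["wrist_force"],2)
E
cat > d.py <<'E'
from h import *
yaw=TRAY[2]; o=(R.from_euler('z',yaw)*Q).as_euler('xyz')
h=R.from_euler('z',yaw).apply([-.005,0,0])+[TRAY[0],TRAY[1],0]
g=h+[0,0,.063-manip.tcp_to_grasp]
manip.move_to(g+[0,0,.10],o)
manip.move_straight(g,velocity=.12); print(st())
manip.close_gripper(35); manip.sleep(.2)
s=manip.get_state(); e=s["eef_pos"]; print(st(),s["finger_gap"],s["gripper_force"],"err",e-g)
off=R.from_euler('z',-yaw).apply(e-[TRAY[0],TRAY[1],0]); off[0]=-.005
np.save("off.npy",off); print("off",off)
f0=F(); manip.move_straight(e+[0,0,.03],velocity=.06); manip.sleep(.3); print(st(),"lift dF",F()-f0,manip.get_state()["finger_gap"])
E
python3 d.py
```

```text
(6.72, array([ 0.4448, -0.0315,  0.0446]), array([-0.98, -0.1 ,  0.5 ]))
(8.17, array([ 0.4443, -0.0316,  0.0442]), array([ 0.39, -0.79, -1.24])) 0.009688158770066064 34.99358296394348 err [ 1.76385058e-04 -6.57371126e-05 -1.00788447e-05]
off [-5.00000000e-03 -6.25795133e-05  4.41899212e-02]
(9.22, array([ 0.4441, -0.0315,  0.0739]), array([-0.06, -0.49, -5.11])) lift dF [-0.53250783  0.50752552 -3.08927523] 0.009992629750613475
```

```bash
cat > e.py <<'E'
from h import *
off=np.load("off.npy"); yaw=RAIL[2]
S=lambda dx,dz:rp(-.022+dx,-.048,.083+dz)
e=manip.get_state()["eef_pos"]
manip.move_straight([e[0],e[1],.16],velocity=.10)
p,o=tool(S(-.03,.03),0,yaw,off); manip.move_straight(p,o,velocity=.10)
p,o=tool(S(-.006,.012),0,yaw,off); manip.move_straight(p,o,velocity=.06)
manip.sleep(.3); f0=F(10); np.save("f0.npy",f0); print(st(),f0)
for dz in np.arange(.009,-.0071,-.001):
    p,o=tool(S(-.006,dz),0,yaw,off); manip.move_straight(p,o,velocity=.02); d=F(5)-f0
    print(round(dz,4),np.round(d,2))
    if d[2]>1.5: break
for dx in np.arange(-.005,.0051,.001):
    p,o=tool(S(dx,dz),0,yaw,off); manip.move_straight(p,o,velocity=.02); d=F(5)-f0
    print("x",round(dx,4),np.round(d,2))
    if d[0]<-3: break
print(st(),dx,dz); np.save("con.npy",[dx,dz])
im=manip.get_image("wrist")["pixels"]; im2=manip.get_image("top")["pixels"]
cv2.imwrite("pics/w2.png",cv2.convertScaleAbs(np.hstack([cv2.resize(im[0:300,150:400],None,fx=1.6,fy=1.6),cv2.resize(im2[140:260,250:400],None,fx=2.5,fy=4)[:480]]),alpha=1.3))
E
python3 e.py
```

```text
(12.29, array([ 0.5356, -0.0165,  0.1334]), array([ 0.  , -0.76, -3.12])) [ 0.08574038  0.1828048  -4.21193044]
0.009 [-0.22 -0.14  0.62]
0.008 [ 0.03 -0.08 -0.36]
0.007 [-0.02 -0.25  0.19]
0.006 [0.5  0.26 0.22]
0.005 [-0.09 -0.52  0.08]
0.004 [-0.01 -0.36  0.51]
0.003 [ 0.14 -0.19  0.49]
0.002 [-0.44  0.44 -0.23]
0.001 [ 0.15  0.27 -0.1 ]
0.0 [ 0.02 -0.29  0.25]
-0.001 [-0.03  0.15 -0.04]
-0.002 [ 0.18 -0.24  0.01]
-0.003 [-2.22 -0.32  4.57]
x -0.005 [-5.11 -0.1   8.27]
(17.01, array([ 0.5354, -0.0164,  0.1186]), array([-5.43,  0.37,  2.87])) -0.005 -0.0029999999999999905
```

View pics/w2.png

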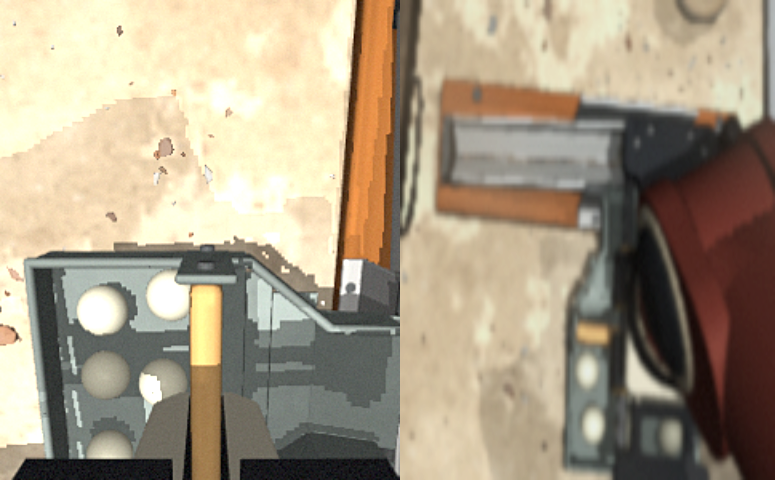

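The left half (wrist) shows all the balls still in the tray and the spout reaching over the plate at (340,290). The right half (top) shows the spout opposite the guide. The contact height matches the model, so I'll slide up the spout slope with a light load until the strip meets the bar.

```bash
cat > f.py <<'E'
from h import *
off=np.load("off.npy"); yaw=RAIL[2]; f0=np.load("f0.npy")
S=lambda dx,dz:rp(-.022+dx,-.048,.083+dz)
def go(dx,dz):
    p,o=tool(S(dx,dz),0,yaw,off); manip.move_straight(p,o,velocity=.02); return F(6)-f0
dx,dz=-.006,-.0022
d=go(dx,dz); print(np.round(d,2))
for i in range(14):
    dx+=.0008; dz+=.00026
    d=go(dx,dz)
    if d[2]>4: dz+=.0004
    elif d[2]<1: dz-=.0003
    print(round(dx,4),round(dz,4),np.round(d,2))
    if -d[0]>1.15*max(d[2],0)+2 or -d[0]>7: break
np.save("con.npy",[dx,dz]); print(st())
E
python3 f.py
```

```text
[-1.36  0.31  2.64]
-0.0052 -0.0019 [-3.21  0.56  2.9 ]
-0.0044 -0.0017 [-5.29  0.78  3.92]
-0.0036 -0.0014 [-4.46  0.18  3.27]
-0.0028 -0.0012 [-3.58  0.23  2.57]
-0.002 -0.0005 [-4.81 -0.2   4.05]
-0.0012 -0.0002 [-5.48  0.22  2.2 ]
(19.56, array([ 0.5394, -0.0168,  0.1206]), array([-6.43,  0.08, -1.29]))
```

```bash
cat > g.py <<'E'
from h import *
off=np.load("off.npy"); yaw=RAIL[2]; f0=np.load("f0.npy")
dx,dz=np.load("con.npy")
def go(dx,dz,deg=0,v=.02):
    p,o=tool(rp(-.022+dx,-.048,.083+dz),np.deg2rad(deg),yaw,off); manip.move_straight(p,o,velocity=v); return F(5)-f0
d=go(dx+.0008,dz+.00026); print("push",np.round(d,2))
if -d[0]<=1.15*max(d[2],0)+2: raise SystemExit("not at strip yet")
d=go(dx,dz); print(np.round(d,2))
for deg in list(range(2,23,2))+[24,26,28]:
    d=go(dx,dz,deg,.03)
    if d[2]>5: dz+=.0004
    elif d[2]<1.2: dz-=.0003
    if -d[0]>5.5: dx-=.0004
    elif -d[0]<1.5: dx+=.0003
    print(deg,round(dx,4),round(dz,4),np.round(d,2))
    if deg>=10: manip.sleep(.25)
np.save("con.npy",[dx,dz]); manip.sleep(.5); print(st(),F()-f0)
im=manip.get_image("wrist")["pixels"]; im2=manip.get_image("top")["pixels"]
cv2.imwrite("pics/w3.png",cv2.convertScaleAbs(np.hstack([cv2.resize(im[0:300,150:400],None,fx=1.6,fy=1.6),cv2.resize(im2[140:260,250:400],None,fx=2.5,fy=4)[:480]]),alpha=1.3))
E
python3 g.py
```

```text
push [-6.35  0.12  2.68]
[-5.51  0.41  2.17]
2 -0.0016 -0.0002 [-6.01  0.48  3.12]
4 -0.002 -0.0002 [-5.62  0.71  2.82]
6 -0.002 -0.0002 [-4.71  0.59  2.9 ]
8 -0.002 -0.0002 [-5.32  1.01  2.57]
10 -0.002 -0.0002 [-4.97  0.14  3.72]
12 -0.0024 -0.0002 [-5.51  0.49  4.07]
14 -0.0024 -0.0002 [-4.91  0.22  4.1 ]
16 -0.0024 -0.0002 [-5.04  0.11  4.56]
18 -0.0024 -0.0002 [-5.13  0.17  4.96]
20 -0.0024 0.0002 [-5.45  0.13  6.4 ]
22 -0.0024 0.0006 [-4.98  0.03  6.34]
24 -0.0024 0.001 [-4.46 -0.02  6.79]
26 -0.0024 0.0014 [-3.69  0.04  6.76]
28 -0.0024 0.0018 [-2.73  0.32  5.32]
(28.02, array([ 0.5669, -0.0183,  0.1563]), array([-1.05, -0.05, -1.44])) [-0.77571937 -0.19871157  3.003471  ]
```

View pics/w3.png

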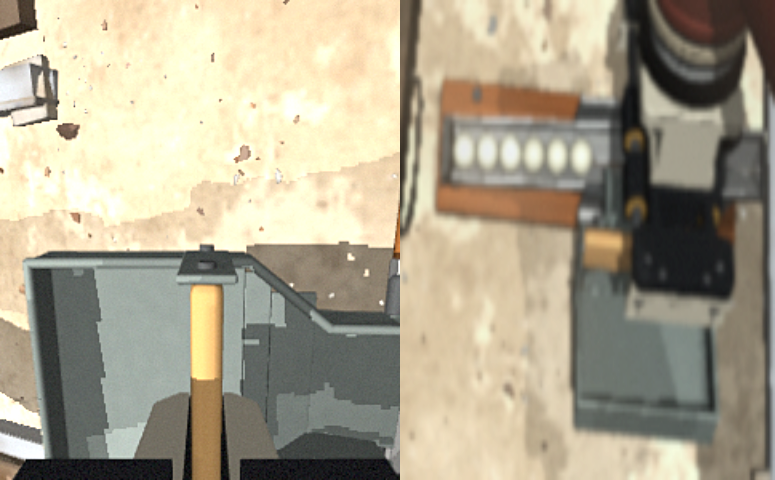

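All six balls lie in a single row in the groove (top half, 465 to 582, 153) and the tray is empty. Now I'll return the tray.

```bash
cat > i.py <<'E'
from h import *
off=np.load("off.npy"); yaw=RAIL[2]; dx,dz=np.load("con.npy")
def pose(ddx,ddz,deg): return tool(rp(-.022+dx+ddx,-.048,.083+dz+ddz),np.deg2rad(deg),yaw,off)
manip.move_straight(*pose(-.004,.015,26),velocity=.05)
manip.move_straight(*pose(-.05,.045,0),velocity=.10)
y=TRAY[2]; o=(R.from_euler('z',y)*Q).as_euler('xyz')
h=R.from_euler('z',y).apply([-.005,0,0])+[TRAY[0]-.005,TRAY[1],0]; g=h+[0,0,off[2]]
manip.move_straight(g+[0,0,.05],o,velocity=.15)
manip.move_straight(g+[0,0,.006],velocity=.08); f0=F()
for z in (.003,.002,.001,0,-.0005,-.001):
    manip.move_straight(g+[0,0,z],velocity=.02); d=F(4)-f0; print(z,np.round(d,2))
    if d[2]>1.5: break
manip.open_gripper(); manip.sleep(.1)
manip.move_straight(g+[0,0,.13],velocity=.15); print(st())
# knob: tool y along rail x
K=rp(j[4],j[5],j[6]-.012); ok=(R.from_euler('z',RAIL[2])*Q).as_euler('xyz')
k=K+[0,0,.002-manip.tcp_to_grasp]; print("knob",K)
manip.move_to(k+[0,0,.08],ok); 
im2=manip.get_image("top")["pixels"]
print(st())
cv2.imwrite("pics/w4.png",cv2.convertScaleAbs(cv2.resize(im2[140:330,250:420],None,fx=3,fy=3),alpha=1.3))
E
python3 i.py
```

```text
0.003 [-0.84 -0.07 -0.33]
0.002 [-0.32 -0.12 -0.41]
0.001 [-0.7   0.28 -0.73]
0 [-0.43 -0.16  0.79]
-0.0005 [-1.73  0.02  7.64]
(35.19, array([ 0.4384, -0.0316,  0.1735]), array([-0.21,  0.82, -0.64]))
knob [ 0.63876932 -0.08186408  0.16802038]
(36.1, array([ 0.6372, -0.081 ,  0.2302]), array([-0.6 ,  0.7 ,  0.19]))
```

View pics/w4.png

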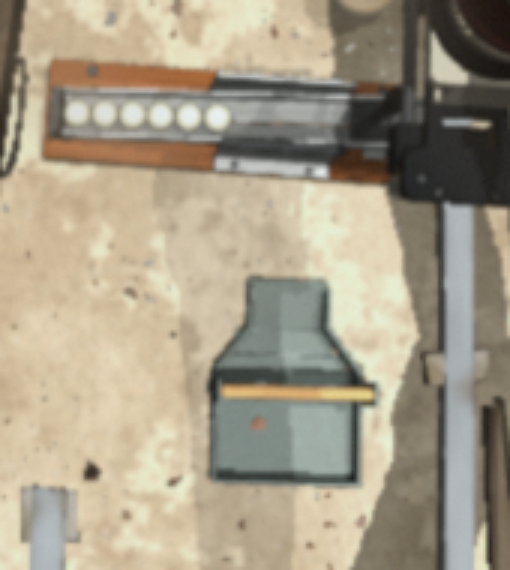

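The tray is empty and flat on the bench, and the six balls run from (77,112) to (217,117). Next is the jaw.

```bash
cat > k.py <<'E'
from h import *
K=rp(j[4],j[5],j[6]-.012); k=K+[0,0,.002-manip.tcp_to_grasp]
a=np.deg2rad(12); u=R.from_euler('z',RAIL[2]).apply([0,np.cos(a),-np.sin(a)])
manip.move_straight(k,velocity=.08); print(st())
f0=F(); manip.close_gripper(12); manip.sleep(.2); s=manip.get_state(); print(st(),s["finger_gap"],np.round(F()-f0,2))
e=s["eef_pos"]
manip.move_straight(e+.07*u,velocity=.05); print(st(),np.round(F()-f0,2))
for t in np.arange(.072,.13,.0015):
    manip.move_straight(e+t*u,velocity=.02); d=F(4)-f0; fu=d@u; print(round(t,4),round(fu,2),end="; ")
    if fu<-6: break
print(st(),np.round(d,2),manip.get_state()["finger_gap"])
im2=manip.get_image("top")["pixels"]
cv2.imwrite("pics/w5.png",cv2.convertScaleAbs(cv2.resize(im2[140:330,250:420],None,fx=3,fy=3),alpha=1.3))
E
python3 k.py
```

```text
(37.25, array([ 0.6393, -0.0818,  0.1519]), array([-0.18, -0.41,  0.81]))
(38.73, array([ 0.6411, -0.082 ,  0.1513]), array([ 5.64,  0.47, -3.06])) 0.01617155740917216 [ 5.22 -0.23 -3.49]
(40.38, array([ 0.6453, -0.0132,  0.1367]), array([ 4.86, -1.41, -2.71])) [ 5.   -0.97 -2.62]
0.072 -0.98; 0.0735 -0.59; 0.075 -0.82; 0.0765 -1.55; 0.078 -0.74; 0.0795 -0.71; 0.081 -1.25; 0.0825 -1.32; 0.084 -0.87; 0.0855 -0.63; 0.087 -0.7; 0.0885 -0.62; 0.09 -0.71; 0.0915 -1.45; 0.093 -2.14; 0.0945 -3.72; 0.096 -4.58; 0.0975 -6.49; (46.17, array([0.6467, 0.0091, 0.1319]), array([ 3.5 , -6.48,  2.7 ])) [ 3.2  -6.36  2.17] 0.016080241668389266
```

```bash
cat > l.py <<'E'
from h import *
manip.open_gripper(); manip.sleep(.1)
e=manip.get_state()["eef_pos"]; manip.move_straight(e+[0,0,.09],velocity=.12)
manip.move_to([.50,-.16,.30],[np.pi,0,np.pi/2]); print(st())
im=manip.get_image("top"); im2=im["pixels"]
for n in ("jaw_knob","tray","glass","stone","tape"): print(n,[np.round(d["centre"],4).tolist() for d in manip.spot_in(im,n)[:1]])
cv2.imwrite("pics/w5.png",cv2.convertScaleAbs(cv2.resize(im2[140:290,250:420],None,fx=4,fy=4,interpolation=2),alpha=1.3))
E
python3 l.py
```

```text
(49.45, array([ 0.5006, -0.1587,  0.2996]), array([ 0.18,  0.02, -0.58]))
jaw_knob [[0.6434, 0.0081, 0.0798]]
tray [[0.4305, -0.0375, 0.0064]]
glass [[0.7754, -0.0989, 0.049]]
stone [[0.458, 0.2924, 0.0202]]
tape [[0.4638, 0.4131, 0.0249]]
```

View pics/w5.png

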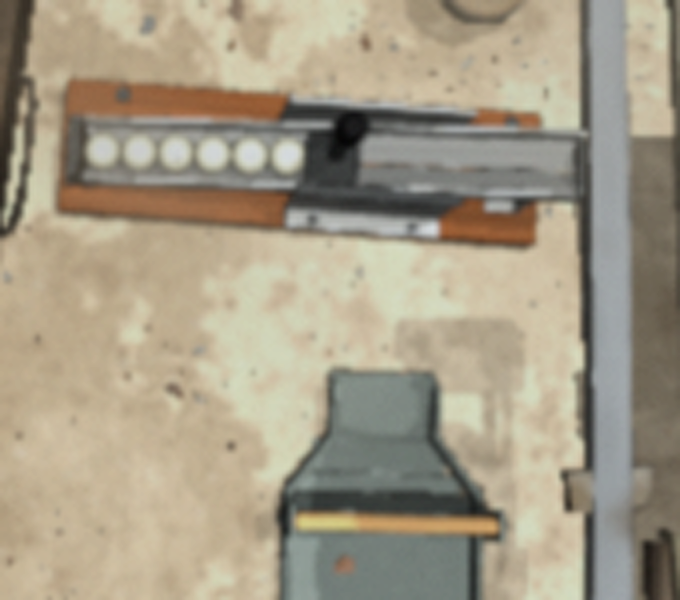

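The jaw (305–358, 160) bears on the last ball (288,155). The row is closed up to the stop, the tray is clear of the rail, and the tape, glass and whetstone haven't moved.

```bash
python3 -c "
from station import manip
print(manip.close_job())"
```

```text
the job is handed in; nothing more can be done
None
```

I handed the job in at about 49 s with no verdict returned: all six balls are in the groove, closed up against the stop by the jaw, and none spilled; the empty tray is flat on the bench clear of the rail, and the tape, glass and whetstone were not moved.

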